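Screw the oil-filler plug into the gear case by feeling for its thread start

ROBOT

A 7-joint arm with a two-finger parallel gripper is mounted at the origin on the work surface. World frame = base frame: x ahead of the robot, y to its left, z up, the work surface at z = 0. Lengths are in m, angles in degrees, forces in N, time in s.
With the tool pointing down it reaches from about 0.425 to 0.875 m from the base axis. Payload 4.7 kg.
Tool frame: the origin (TCP) lies midway between the tips of the shut fingers; the grasp point (between the pads) lies 19 mm behind it; z points along the fingers, y is the direction in which the jaws open and shut (so a half turn about z gives the same grasp; the last joint's range is limited). The gripper opens to 87 mm and grips with 3 to 60 N. Pads are 19 mm wide; open, the fingers measure 117 mm over their backs; the gripper's body (75 mm by 190 mm) begins 51 mm behind the grasp point.
Start: joints at [72.886, 18.392, -4.016, 83.108, 1.295, 78.541, -3.26], TCP at [0.2, -0.618, 0.223] pointing down, gripper open.
Joint ranges: [-163.93, 163.93], [-17.29, 119.83], [-79.2, 71.16], [3.27, 140.29], [-89.18, 269.18], [5.43, 117.66], [-154.24, 154.24]. Speed limits (degrees/s): [147.25, 147.25, 180, 180, 180, 180, 180].

INTERFACE

Orientations are given as [roll, pitch, yaw] about the fixed x, y, z axes, in that order (R = Rz(yaw) Ry(pitch) Rx(roll)).
In Python, from cell import env gives the robot as it stands. The module is installed in compiled form; this text tells all that it offers.
- The arm moves only by the tool servo_tool, never from a script. Its argument "plan" is a list of rows, each a list of 3 entries, a list of its own where there are three numbers: the opening, from 0 (shut) to 1 (fully open), then the shift along the tool's x, y, z in cm, then the turn, a rotation vector about the tool's x, y, z in degrees. A call has 1 to 20 rows; each row shifts and turns the pose as measured when the row begins, along the tool's axes as they then stand; what a row does not reach is not made up. A row lasts 1/12 s, in which the tool goes at most 41.7 mm and 7.16 degrees, less where a joint would pass 70% of its speed; a pose out of reach is approached as far as the arm can. A call is refused whole if a number of a shift passes 4.17 or a number of a turn 7.16, either way. A call with a gripper value outside its range is refused whole. The fingers move at their own pace and stop on an object; "force" is the grip in N (left out, the last holds). Time passes only in rows, so rows that do not move let the fingers close. It gives the time, the measured TCP pose, the force and the opening at its end, in the units of the state.
- env.get_obs(): the state, without advancing time (a new reading comes with each control period).
- env.read_camera(name): name is "side" or "top"; returns a dict with "image" (420x560x3 uint8, blue, green, red), "fx", "fy", "cx", "cy" (pixels), "rvec" (rotation vector, rad) and "tvec" (3), from world to camera coordinates, as OpenCV has them. Camera axes: x right, y down, z forward; pixel columns grow to the right and rows downward; lengths in m; the calibration is good to about 2 mm. A picture is of the moment at which its call begins. There is no depth.
- env.sign_off(): hands the job in, once; it reports no verdict.
The state is a dict: "time_s": time; "qpos": joint angles; "joint_velocities": joint speeds; "effort": joint torques, N m; "tool_pos": TCP position; "tool_rot": TCP orientation; "force": force on the tool from outside, world axes, zero at the start; "wrist_torque": the same for the moment, N m; "grip_width": finger opening in m.
Only numpy, scipy, OpenCV 4.12 (cv2) and the standard library are available. Lean on these libraries where they do the work, as an engineer would, in place of code of your own. Each camera call takes 0.05 s, during which the arm holds its last target. There are 200 camera calls.

TASK

The oil-filler neck of the engraving machine's gear case stands open: fit the hex-headed steel plug that waits in the wood block. Set it square on the neck, turn it backward (anticlockwise) until you feel it drop into the thread start (no need if it drops in at once), then screw it forward (clockwise) until its flange is fully down on the neck, and let go. Never force it or cross-thread it, and leave the other things where they are.

Things in the scene. Friction and masses are not known exactly. Their poses are not given: they have to be found in the camera images.
- plug: steel filler plug, 71 mm tall, about 250 g, standing nose down, hex up in the wood block. Origin: centre of the nose's underside; z up its axis. The nose is 31 mm across, 0 to 36 mm up, its foot tapered to 25 mm; flange 59 mm across, 36 to 41 mm up. The nose sits 15 mm deep in a hole 34 mm wide in the block: lift it straight up.
- hex (a point): middle of the plug's hex head, on its axis, 56 mm above the plug's origin; axes as the plug. The head is 32 mm across flats and spans 41 to 71 mm above the origin; flats face the plug's x axis and every 60 degrees from it
- lugs (a point): on the plug's axis, level with the underside of its three thread lugs, 16 mm above the plug's origin; axes as the plug. The lugs are 5 mm high, 6 mm wide, reach out to 24 mm from the axis, 120 degrees apart, the first along the plug's +x
- seat (a point): centre of the underside of the plug's flange, 36 mm above the plug's origin; axes as the plug. Its height over the neck's rim: 15.5 mm when the lugs lie on top of the thread, 19 mm on one of the three small stop posts, 4.5 mm when dropped into a start (an 11 mm drop), 0 when screwed home
- neck (a point): centre of the open filler neck's mouth, level with its rim, 75 mm above the bench; z up along its axis. A plain steel tube 62 mm outside, 51 mm inside, 43 mm deep, upright on the gear case. Its rim is the flange's seat. A contact force of 3 to 8 N is enough for all the work; over 60 N between plug and gear case counts as forcing it
- ledge (a point): on the neck's axis, level with the flat top of its thread, 4.5 mm below the rim. Right-handed, three equal starts 120 degrees apart, 34 mm bore for the nose. The angle of the starts is NOT told (these axes are the case's) and differs each time. Turned anticlockwise on top, the lugs drop into the starts within 1.85 rad; turned clockwise they jam on stop posts
- run (a point): on the neck's axis, 15.5 mm below the rim, where the lugs' undersides lie once dropped. They can drop over some 0.28 rad of turn, a stop post just behind. From there clockwise: level at first, then 4.8 mm down over 0.66 rad with 1 mm of axial play (let it down as it turns), flange on the rim after 1.0 to 1.4 rad, a hard stop 0.1 to 0.25 rad later
- case: cream cast gear case, 190 by 140 mm, 32 mm high, fixed to the bench; origin on the bench under the neck's axis; its body runs from -70 to +120 mm along its x, and is 70 mm to each side in y; the neck is on top at the origin. A small hand wheel stands at its +x end
- block: fixed wood block, 75 by 130 by 20 mm; origin under its centre; the plug's hole is at its y = -32 mm, the dowel's at y = +42 mm
- dowel: bystander: brass dowel 16 mm across, 35 mm tall, standing in the wood block's small hole, 74 mm from the plug; origin under its foot
- bangle: bystander: flat brass ring, 60 mm across, 8 mm tall, lying on the gear case's top, about 85 mm from the neck's axis; origin under its centre
- oil: bystander: grey oil bottle, 52 mm across, 130 mm tall; origin under its centre
- jar: bystander: amber jar, 60 mm across, 70 mm tall; origin under its centre
There are look-alikes about, which are no part of the job. What is shaped like the plug but turquoise is not meant.

How it is judged:
By the outcome, as a careful person would: the job done as asked, in the order asked, and still so for the second after the job is handed in, with the robot touching nothing.
It also fails if it takes over 64 s, if anything falls off the work surface, if the arm or the gripper's body presses on something with over 40 N, if the wrist force passes 120 N, or if a joint passes its speed limit or range.

## Working session

There is one attempt and no reset: what is moved stays moved. The work goes in short steps, Python scripts to look and compute and a tool call to move; the robot and the scene stay as the last step left them, time stands still between calls to the robot, and variables do not carry over. Pictures are saved under pics/ and viewed, about 8 in all and at most 12, crops included, and the job is handed in when it is done.

Besides the shell and the picture viewer there is one more tool, called after "Call:" by a JSON object that holds its "name" and its "arguments". servo_tool: Moves the arm, as the interface text tells. Its arguments: {"type":"object","properties":{"plan":{"type":"array"},"force":{"type":"number"}},"required":["plan"]}

```bash
mkdir -p pics
cat > h.py <<'E'
import numpy as np, cv2
from cell import env
def cam(n):
    c=env.read_camera(n); R=cv2.Rodrigues(np.array(c["rvec"],float))[0]; t=np.array(c["tvec"],float).ravel()
    return c,R,t
def onplane(c,R,t,uv,z):
    d=R.T@np.array([(uv[0]-c["cx"])/c["fx"],(uv[1]-c["cy"])/c["fy"],1.]); o=-R.T@t
    return o+d*(z-o[2])/d[2]
def proj(c,R,t,p):
    q=R@np.asarray(p,float)+t; return np.array([c["fx"]*q[0]/q[2]+c["cx"],c["fy"]*q[1]/q[2]+c["cy"]])
E
python3 - <<'E'
from h import *
for n in("top","side"):
    c,R,t=cam(n); cv2.imwrite(f"pics/{n}0.png",c["image"]); print(n,c["fx"],c["cx"],c["cy"],-R.T@t,R[2])
print(env.get_obs())
E
```

```text
top 500.1117632615113 280.43696567099596 214.2547142410933 [ 0.41782905 -0.01493666  1.4095533 ] [ 0.09276364  0.00125327 -0.99568737]
side 435.7876689166436 281.0182565735161 204.28230741024197 [0.47972487 0.96265031 0.75566969] [ 0.0415585  -0.81691323 -0.57526139]
{'time_s': 0.1, 'qpos': array([72.88597211, 18.43566687, -4.01544782, 83.16653936,  1.29505451,
       78.54238279, -3.25974326]), 'joint_velocities': array([ 0.06223979, -0.05400995,  0.05988049, -0.10415664, -0.05504478,
       -0.05613089,  0.03005333]), 'effort': array([ 1.22791989e-03, -4.92567480e+01, -4.05001016e-01, -3.13400424e+01,
       -6.43084198e-02,  3.95010319e-02,  7.33388219e-05]), 'tool_pos': array([ 0.19981751, -0.6180053 ,  0.22157323]), 'tool_rot': array([-1.79900646e+02,  5.54368233e-03,  1.79237851e+01]), 'force': array([ 0.32764177, -0.00739916, -0.10984708]), 'wrist_torque': array([ 0.04405905, -0.03010441, -0.01971004]), 'grip_width': 0.0876370953991457}
```

View pics/top0.png

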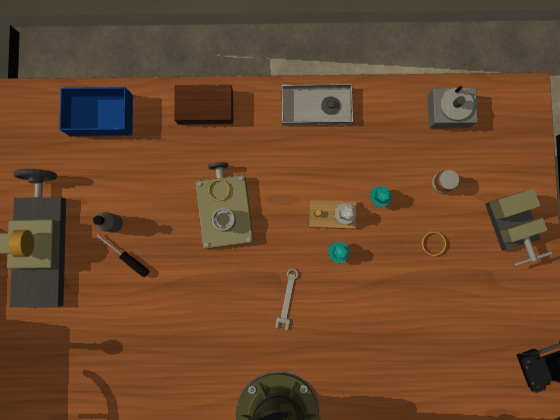

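View pics/side0.png

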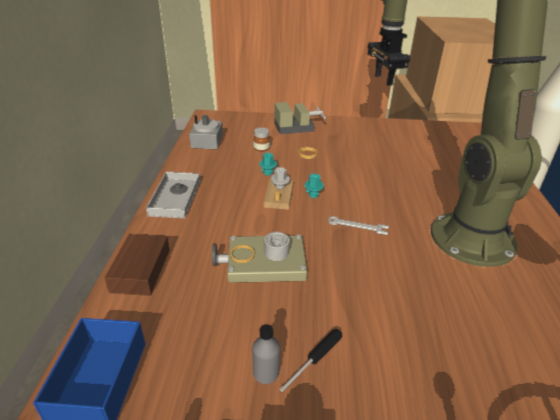

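The top view shows these candidates:
- Steel plug in the wood block at (345,213), with the brass dowel at (318,213).
- Turquoise look-alikes at (380,196) and (339,252).
- Grey knob in the tray at (331,104).
- Grey machine at (460,103).

The neck is at (223,220). The hand wheel, which marks the case's +x end, is at (218,166). I choose the grey one in the wood block and will check it in a crop.

Run:
```python
from h import *
a=cv2.imread("pics/top0.png");b=cv2.imread("pics/side0.png")
f=lambda im,x,y,w,h,W,H:cv2.resize(im[y:y+h,x:x+w],(W,H),interpolation=cv2.INTER_CUBIC)
p=f(a,325,193,40,40,400,400); n=f(a,193,190,60,60,400,400)
s1=f(b,262,160,40,40,400,200*1) if 0 else f(b,255,160,50,25*2,200,200); s2=f(b,225,225,90,45,400,200)
cv2.imwrite("pics/crop0.png",np.vstack([np.hstack([p,n]),np.hstack([s1,s2,np.zeros((200,200,3),np.uint8)])]))
```

```text
(no output)
```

View pics/crop0.png

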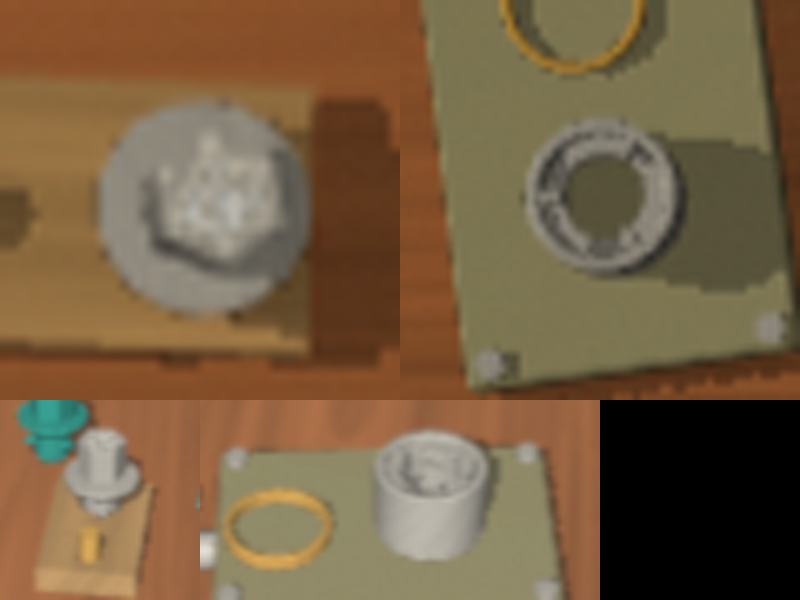

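The crop confirms it: a grey steel plug with a hex top, in the wood block beside the brass dowel. The flange centre is at about (345.1,213.1) and the hex top at about (346.7,212.2). The neck's rim centre is at about (223.1,218.8), and hex corners are at about 35° mod 60 in the image.

Run:
```python
from h import *
c,R,t=cam("top"); im=c["image"]
P=lambda uv,z:onplane(c,R,t,uv,z).round(4)
print("flange",P((345.1,213.1),.046),"hextop",P((346.7,212.2),.076),"neck",P((223.1,218.75),.075),"dowel",P((318.5,213),.04),"bangle",P((220,190),.04))
print("turq",P((380,196),.07),P((339,252),.07))
hsv=cv2.cvtColor(im,cv2.COLOR_BGR2HSV)
m=(hsv[...,1]<60).astype(np.uint8)*255
for n,(x,y),r,z in(("plug",(345,213),14,.046),("neck",(223,219),14,.075)):
    k=np.zeros_like(m);cv2.circle(k,(x,y),r,255,-1);k&=m
    cs=max(cv2.findContours(k,0,2)[0],key=len);e=cv2.fitEllipse(cs) ;cc=e[0];print(n,e,P(cc,z),"dia",max(e[1])/500*(1.41-z)*1000)
s,Rs,ts=cam("side"); 
for n,p in(("plug top",(*P((345.1,213.1),.046)[:2],.076)),("rim",P((223.1,218.75),.075))):print(n,"side px",proj(s,Rs,ts,p))
# hex in world: gradient of corners
cr=np.array([(210,133),(285,160),(283,225),(230,260),(160,230),(163,175)])
w=np.array([P((325+x/10-.45,193+y/10-.45),.076)[:2] for x,y in cr]); w-=w.mean(0)
a=np.angle(w[:,0]+1j*w[:,1]); print("corner rad",np.hypot(*w.T),"flat deg mod60",np.degrees(np.angle(np.exp(6j*a).mean()))/6+30)
```

```text
flange [ 0.546  -0.1903  0.046 ] hextop [ 0.5455 -0.1908  0.076 ] neck [0.5319 0.1405 0.075 ] dowel [ 0.5477 -0.1179  0.04  ] bangle [0.6147 0.153  0.04  ]
turq [ 0.589  -0.2824  0.07  ] [ 0.4396 -0.1685  0.07  ]
plug ((344.8616638183594, 213.35342407226562), (19.941856384277344, 20.221113204956055), 90.92447662353516) [ 0.5453 -0.1896  0.046 ] dia 55.16319682312011
neck ((223.35214233398438, 219.08970642089844), (22.06385612487793, 23.771974563598633), 125.85017395019531) [0.5309 0.1398 0.075 ] dia 63.471172084808344
plug top side px [279.44290097 168.86769975]
rim side px [275.92116148 238.07384799]
corner rad [0.01755013 0.01976909 0.01796776 0.01705668 0.01885931 0.01680893] flat deg mod60 34.309013755227255
```

Both views and the given sizes agree:
- Plug at about (0.5455,−0.190), flats at 34° mod 60.
- Neck at about (0.5315,0.140).

I'll use jaw direction −26°, which is tool yaw 64° and stays clear of the dowel. Turn first, then go across.

Call:
{"name": "servo_tool", "arguments": {"plan": [[0.7,[0,0,0],[0,0,-6.6]],[0.7,[0,0,0],[0,0,-6.6]],[0.7,[0,0,0],[0,0,-6.6]],[0.7,[0,0,0],[0,0,-6.6]],[0.7,[0,0,0],[0,0,-6.6]],[0.7,[0,0,0],[0,0,-6.6]],[0.7,[0,0,0],[0,0,-6.6]]], "force": 35}}

```text
time_s: 0.78
tool_pos: [0.1996, -0.617, 0.2194]
tool_rot: [-179.8, -0.2, 66.2]
force: [0.4, 0.1, 0.3]
grip_width: 0.0612
```

Call:
{"name": "servo_tool", "arguments": {"plan": [[0.7,[3.8,0.9,0],[0,0,0]],[0.7,[3.8,0.9,0],[0,0,0]],[0.7,[3.8,0.9,0],[0,0,0]],[0.7,[3.8,0.9,0],[0,0,0]],[0.7,[3.8,0.9,0],[0,0,0]],[0.7,[3.8,0.9,0],[0,0,0]],[0.7,[3.8,0.9,0],[0,0,0]],[0.7,[3.8,0.9,0],[0,0,0]],[0.7,[3.8,0.9,0],[0,0,0]],[0.7,[3.8,0.9,0],[0,0,0]],[0.7,[3.8,0.9,0],[0,0,0]],[0.7,[3.8,0.9,0],[0,0,0]],[0.7,[3.8,0.9,0],[0,0,0]],[0.7,[0,0,0],[0,0,0]]]}}

```text
time_s: 1.95
tool_pos: [0.5127, -0.1951, 0.2155]
tool_rot: [-179.6, -0.2, 65.9]
force: [0.6, 0.4, -0.1]
grip_width: 0.061
```

```bash
cat >> h.py <<'E'
from scipy.spatial.transform import Rotation as Ro
def delta(p,yaw):
    o=env.get_obs(); T=Ro.from_euler("xyz",o["tool_rot"],degrees=True); G=Ro.from_euler("xyz",[180,0,yaw],degrees=True)
    print("pos",o["tool_pos"].round(4),"rot",o["tool_rot"].round(2),"j7",o["qpos"][6].round(1),"F",o["force"].round(1),"M",o["wrist_torque"].round(2),"g",round(o["grip_width"],4),"t",o["time_s"])
    print("shift cm",(T.inv().apply(np.array(p)-o["tool_pos"])*100).round(2),"turn",(T.inv()*G).as_rotvec(degrees=True).round(2))
E
python3 -c "
from h import *
delta((.5455,-.190,.12),64)"
```

```text
pos [ 0.5127 -0.1951  0.2155] rot [-1.7962e+02 -1.7000e-01  6.5890e+01] j7 -9.6 F [ 0.6  0.4 -0.1] M [ 0.01 -0.07  0.02] g 0.061 t 1.95
shift cm [1.77 2.85 9.54] turn [-0.38 -0.16  1.89]
```

Call:
{"name": "servo_tool", "arguments": {"plan": [[0.7,[0.9,1.45,0],[-0.4,-0.2,1.9]],[0.7,[0.9,1.4,0],[0,0,0]],[0.7,[0,0,3.2],[0,0,0]],[0.7,[0,0,3.2],[0,0,0]],[0.7,[0,0,3.2],[0,0,0]],[0.7,[0,0,0],[0,0,0]]]}}

```text
time_s: 2.45
tool_pos: [0.5516, -0.1862, 0.1187]
tool_rot: [179.6, -0.0, 64.5]
force: [-2.2, 0.1, -1.1]
grip_width: 0.0611
```

Run:
```python
from h import *
delta((.5455,-.190,.05),64)
f=lambda im,x,y,w,h,W,H:cv2.resize(im[y:y+h,x:x+w],(W,H),interpolation=cv2.INTER_CUBIC)
a=cam("top")[0]["image"];b=cam("side")[0]["image"]
cv2.imwrite("pics/c1.png",np.hstack([f(a,310,178,70,70,400,400),f(b,250,140,60,60,400,400)]))
```

```text
pos [ 0.5516 -0.1862  0.1187] rot [ 1.7961e+02 -2.0000e-02  6.4490e+01] j7 -16.9 F [-2.2  0.1 -1.1] M [-0.01  0.13 -0.  ] g 0.0611 t 2.45
shift cm [-0.61 -0.44  6.87] turn [ 0.39 -0.02  0.49]
```

View pics/c1.png

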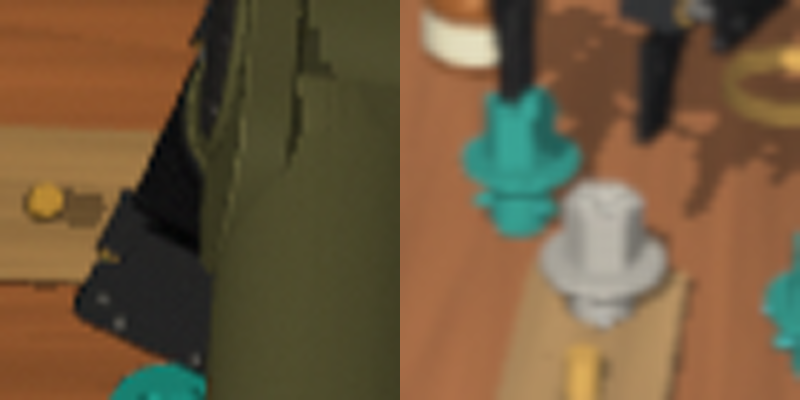

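The top view is blocked by the arm. The side view shows the two fingertips at about (516,95) and (650,135), above and on either side of the plug at (603,230). They stand clear of the turquoise ones. I'll correct and go down.

Call:
{"name": "servo_tool", "arguments": {"plan": [[0.7,[-0.6,-0.4,0],[0.4,0,0.5]],[0.7,[0,0,0],[0,0,0]],[0.7,[0,0,0],[0,0,0]]]}}

```text
time_s: 2.8
tool_pos: [0.5514, -0.1928, 0.1306]
tool_rot: [179.1, -0.1, 63.9]
force: [-0.2, 0.0, -0.9]
grip_width: 0.0607
```

```bash
python3 -c "
from h import *
delta((.5455,-.190,.051),64)"
```

```text
pos [ 0.5514 -0.1928  0.1306] rot [ 1.7909e+02 -8.0000e-02  6.3870e+01] j7 -16.5 F [-0.2  0.  -0.9] M [ 0.01 -0.05 -0.06] g 0.0607 t 2.8
shift cm [-0.02 -0.78  7.95] turn [ 0.91 -0.08 -0.14]
```

Call:
{"name": "servo_tool", "arguments": {"plan": [[0.7,[0,-0.4,1],[0.4,0,0]],[0.7,[0,-0.4,1],[0.4,0,0]],[0.7,[0,0,1],[0,0,0]],[0.7,[0,0,1],[0,0,0]],[0.7,[0,0,0.5],[0,0,0]],[0.7,[0,0,0],[0,0,0]]]}}

```text
time_s: 3.3
tool_pos: [0.5454, -0.1906, 0.0847]
tool_rot: [179.6, -0.0, 63.8]
force: [-0.1, 0.4, -0.1]
grip_width: 0.0608
```

```bash
python3 -c "
from h import *
delta((.5455,-.190,.051),64)"
```

```text
pos [ 0.5454 -0.1906  0.0847] rot [ 1.7961e+02 -4.0000e-02  6.3780e+01] j7 -17.8 F [-0.1  0.4 -0.1] M [-0.03 -0.02  0.02] g 0.0608 t 3.3
shift cm [ 0.05 -0.04  3.37] turn [ 0.39 -0.04 -0.22]
```

Well placed. Next is down to TCP z of about 0.051, clear of the flange at 0.046.

Call:
{"name": "servo_tool", "arguments": {"plan": [[0.7,[0,0,0.8],[0.2,0,0]],[0.7,[0,0,0.8],[0.2,0,0]],[0.7,[0,0,0.8],[0,0,0]],[0.7,[0,0,0.6],[0,0,0]],[0.7,[0,0,0.2],[0,0,0]],[0.7,[0,0,0],[0,0,0]]]}}

```text
time_s: 3.8
tool_pos: [0.545, -0.1899, 0.0477]
tool_rot: [-179.8, -0.1, 63.8]
force: [-0.1, 0.1, 1.1]
grip_width: 0.0607
```

```bash
python3 -c "
from h import *
delta((.5455,-.190,.051),64)"
```

```text
pos [ 0.545  -0.1899  0.0477] rot [-1.798e+02 -7.000e-02  6.381e+01] j7 -19.0 F [-0.1  0.1  1.1] M [-0.04 -0.06 -0.02] g 0.0607 t 3.8
shift cm [ 0.02  0.05 -0.33] turn [-0.2  -0.07 -0.19]
```

Call:
{"name": "servo_tool", "arguments": {"plan": [[0.7,[0,0,-0.25],[0,0,0]],[0.5,[0,0,0],[0,0,0]],[0.4,[0,0,0],[0,0,0]],[0.3,[0,0,0],[0,0,0]],[0.2,[0,0,0],[0,0,0]],[0.2,[0,0,0],[0,0,0]],[0.2,[0,0,0],[0,0,0]]]}}

```text
time_s: 4.38
tool_pos: [0.546, -0.1903, 0.052]
tool_rot: [-180.0, -0.1, 63.8]
force: [-0.4, -1.2, -2.4]
grip_width: 0.032
```

```bash
python3 -c "
from h import *
delta((.5455,-.190,.13),64)"
```

```text
pos [ 0.546  -0.1903  0.052 ] rot [-1.7995e+02 -7.0000e-02  6.3810e+01] j7 -18.9 F [-0.4 -1.2 -2.4] M [-0.03 -0.12  0.01] g 0.032 t 4.3833
shift cm [ 0.01 -0.06 -7.8 ] turn [-0.05 -0.07 -0.19]
```

The grip is 32.0 mm, which is across flats, so the jaws are well aligned. Lift straight up.

Call:
{"name": "servo_tool", "arguments": {"plan": [[0.2,[0,0,-0.5],[0,0,0]],[0.2,[0,0,-0.8],[0,0,0]],[0.2,[0,0,-1.0],[0,0,0]],[0.2,[0,0,-1.5],[0,0,0]],[0.2,[0,0,-2],[0,0,0]],[0.2,[0,0,-2],[0,0,0]],[0.2,[0,0,-1.5],[0,0,0]],[0.2,[0,0,-0.5],[0,0,0]],[0.2,[0,0,0],[0,0,0]]]}}

```text
time_s: 5.13
tool_pos: [0.5447, -0.1897, 0.1579]
tool_rot: [-179.8, -0.1, 63.9]
force: [0.6, -0.2, -2.2]
grip_width: 0.0323
```

```bash
python3 -c "
from h import *
delta((.5315,.140,.165),90)"
```

```text
pos [ 0.5447 -0.1897  0.1579] rot [-1.7984e+02 -6.0000e-02  6.3850e+01] j7 -15.8 F [ 0.6 -0.2 -2.2] M [ 0.   -0.14  0.01] g 0.0323 t 5.1333
shift cm [ 29.01 -15.72  -0.63] turn [ -0.15  -0.1  -26.15]
```

Call:
{"name": "servo_tool", "arguments": {"plan": [[0.2,[1.5,-0.8,-0.1],[0,0,0]],[0.2,[2.7,-1.5,-0.1],[0,0,0]],[0.2,[2.7,-1.5,-0.1],[0,0,0]],[0.2,[2.7,-1.5,-0.1],[0,0,0]],[0.2,[2.7,-1.5,0],[0,0,0]],[0.2,[2.7,-1.5,0],[0,0,0]],[0.2,[2.7,-1.5,0],[0,0,0]],[0.2,[2.7,-1.5,0],[0,0,0]],[0.2,[2.7,-1.5,0],[0,0,0]],[0.2,[2,-1,0],[0,0,0]],[0.2,[1,-0.5,0],[0,0,0]],[0.2,[0,0,0],[0,0,0]]]}}

```text
time_s: 6.13
tool_pos: [0.5212, 0.1265, 0.1534]
tool_rot: [-179.1, 0.2, 63.8]
force: [-0.3, 0.5, -3.0]
grip_width: 0.032
```

```bash
python3 -c "
from h import *
delta((.5315,.140,.15),64)"
```

```text
pos [0.5212 0.1265 0.1534] rot [-179.07    0.19   63.81] j7 -49.1 F [-0.3  0.5 -3. ] M [-0.02 -0.06 -0.02] g 0.032 t 6.1333
shift cm [1.67 0.34 0.33] turn [-0.93  0.19 -0.19]
```

Call:
{"name": "servo_tool", "arguments": {"plan": [[0.2,[0.8,0.1,0],[-0.5,0.1,0]],[0.2,[0.7,0.1,0],[-0.4,0.1,0]],[0.2,[0,0,0],[0,0,0]],[0.2,[0,0,0],[0,0,0]]]}}

```text
time_s: 6.47
tool_pos: [0.5287, 0.1388, 0.1512]
tool_rot: [-179.9, 0.2, 63.8]
force: [0.9, -0.3, -2.3]
grip_width: 0.0318
```

Run:
```python
from h import *
delta((.5315,.140,.15),64)
f=lambda im,x,y,w,h,W,H:cv2.resize(im[y:y+h,x:x+w],(W,H),interpolation=cv2.INTER_CUBIC)
a=cam("top")[0]["image"];b,R,t=cam("side")
o=env.get_obs()["tool_pos"]
print("axis px: nose",proj(b,R,t,o-[0,0,.047]),"seat",proj(b,R,t,o-[0,0,.011]),"rim",proj(b,R,t,(.5315,.140,.075)))
cv2.imwrite("pics/s2.png",b["image"])
cv2.imwrite("pics/c2.png",np.hstack([f(b["image"],236,185,80,80,600,600)]))
```

```text
pos [0.5287 0.1388 0.1512] rot [-1.7992e+02  1.6000e-01  6.3810e+01] j7 -51.3 F [ 0.9 -0.3 -2.3] M [-0.04 -0.1   0.01] g 0.0318 t 6.4667
shift cm [0.23 0.2  0.12] turn [-0.08  0.16 -0.19]
axis px: nose [277.46459567 228.21662716] seat [277.71300563 216.23526142] rim [276.09960715 237.95323877]
```

View pics/c2.png

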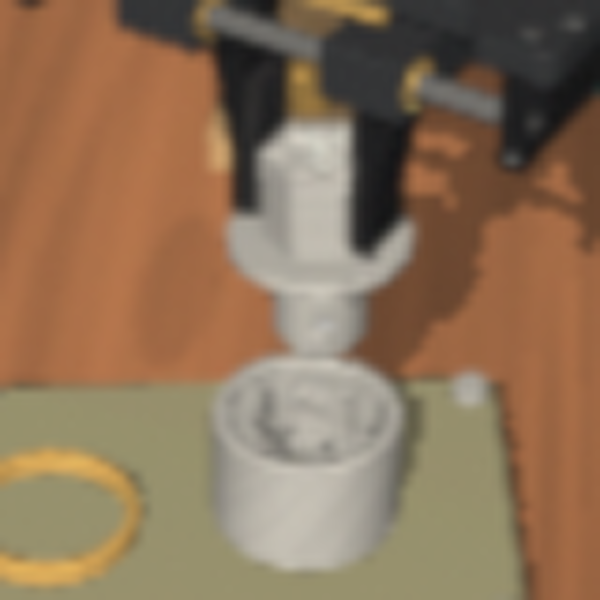

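The plug hangs square in the jaws, its flange centred at (278.3,~217). It is over the open neck, whose rim centre is at about (276.8,239), 2–3 mm off as the pose says. I'll correct and lower to just above the bore.

Call:
{"name": "servo_tool", "arguments": {"plan": [[0.2,[0.2,0.2,0.5],[0,0.1,0]],[0.2,[0,0,0.8],[0,0,0]],[0.2,[0,0,0.8],[0,0,0]],[0.2,[0,0,0.4],[0,0,0]],[0.2,[0,0,0],[0,0,0]],[0.2,[0,0,0],[0,0,0]]]}}

```text
time_s: 7.07
tool_pos: [0.5319, 0.1355, 0.1226]
tool_rot: [-179.9, 0.2, 63.4]
force: [-0.0, 0.2, -2.6]
grip_width: 0.032
```

Run:
```python
from h import *
delta((.5317,.1395,.118),64)
```

```text
pos [0.5319 0.1355 0.1226] rot [-1.7988e+02  1.6000e-01  6.3430e+01] j7 -52.5 F [-0.   0.2 -2.6] M [-0.02 -0.12  0.03] g 0.032 t 7.0667
shift cm [ 0.35 -0.2   0.46] turn [-0.12  0.16 -0.57]
```

Call:
{"name": "servo_tool", "arguments": {"plan": [[0.2,[0.35,-0.2,0],[0,0.1,-0.5]],[0.2,[0,0,0],[0,0,0]],[0.2,[0,0,0],[0,0,0]],[0.2,[0,0,0],[0,0,0]]]}}

```text
time_s: 7.4
tool_pos: [0.5317, 0.1403, 0.1227]
tool_rot: [-179.9, 0.0, 64.0]
force: [0.3, 0.1, -2.0]
grip_width: 0.0319
```

Run:
```python
from h import *
delta((.5317,.1395,.116),64)
b,R,t=cam("side");o=env.get_obs()["tool_pos"]
f=lambda im,x,y,w,h,W,H:cv2.resize(im[y:y+h,x:x+w],(W,H),interpolation=cv2.INTER_CUBIC)
print("seat",proj(b,R,t,o-[0,0,.011]),"rim",proj(b,R,t,(.5315,.140,.075)))
cv2.imwrite("pics/c3.png",f(b["image"],246,200,60,60,600,600))
```

```text
pos [0.5317 0.1403 0.1227] rot [-1.7988e+02  3.0000e-02  6.4000e+01] j7 -52.4 F [ 0.3  0.1 -2. ] M [-0.05 -0.08  0.01] g 0.0319 t 7.4
shift cm [-0.07  0.04  0.67] turn [-0.12  0.03  0.  ]
seat [276.22026358 226.13510399] rim [276.09960715 237.95323877]
```

View pics/c3.png

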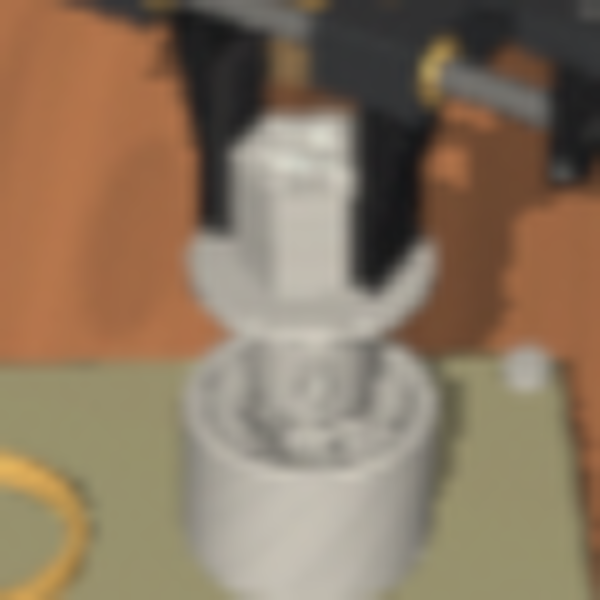

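The plug and neck line up: flange centre column 312, rim centre column 311.5. One lug faces the camera, so it points at about 94° world. Lower gently, feeling for contact.

Call:
{"name": "servo_tool", "arguments": {"plan": [[0.2,[0,0,0.3],[0,0,0]],[0.2,[0,0,0.3],[0,0,0]],[0.2,[0,0,0.2],[0,0,0]],[0.2,[0,0,0.1],[0,0,0]],[0.2,[0,0,0],[0,0,0]]]}}

```text
time_s: 7.87
tool_pos: [0.532, 0.1402, 0.1133]
tool_rot: [-179.9, 0.0, 64.0]
force: [-0.6, 0.1, -1.9]
grip_width: 0.0323
```

Run:
```python
from h import *
delta((.5317,.1397,.104),64)
```

```text
pos [0.532  0.1402 0.1133] rot [-1.7995e+02  2.0000e-02  6.3990e+01] j7 -52.8 F [-0.6  0.1 -1.9] M [-0.01 -0.07  0.05] g 0.0323 t 7.8667
shift cm [-0.06 -0.01  0.93] turn [-0.05  0.02 -0.01]
```

Call:
{"name": "servo_tool", "arguments": {"plan": [[0.2,[0,0,0.3],[0,0,0]],[0.2,[0,0,0.2],[0,0,0]],[0.2,[0,0,0.1],[0,0,0]],[0.2,[0,0,0.1],[0,0,0]],[0.2,[0,0,0],[0,0,0]]]}}

```text
time_s: 8.28
tool_pos: [0.532, 0.1401, 0.1053]
tool_rot: [-179.9, 0.0, 64.0]
force: [-1.3, -0.9, -1.5]
grip_width: 0.0322
```

Run:
```python
from h import *
delta((.5317,.1397,.101),64)
```

```text
pos [0.532  0.1401 0.1053] rot [-1.7993e+02  2.0000e-02  6.3980e+01] j7 -53.1 F [-1.3 -0.9 -1.5] M [-0.07 -0.08  0.  ] g 0.0322 t 8.2833
shift cm [-0.05 -0.01  0.43] turn [-0.07  0.02 -0.02]
```

Call:
{"name": "servo_tool", "arguments": {"plan": [[0.2,[-0.05,0,0.15],[0,0,0]],[0.2,[0,0,0.1],[0,0,0]],[0.2,[0,0,0.1],[0,0,0]],[0.2,[0,0,0.05],[0,0,0]]]}}

```text
time_s: 8.62
tool_pos: [0.5322, 0.1404, 0.1052]
tool_rot: [180.0, 0.1, 64.0]
force: [-1.4, -0.9, 1.3]
grip_width: 0.0323
```

Run:
```python
from h import *
delta((.5317,.1397,.101),64)
```

```text
pos [0.5322 0.1404 0.1052] rot [1.7998e+02 5.0000e-02 6.3990e+01] j7 -53.2 F [-1.4 -0.9  1.3] M [-0.23  0.4  -0.03] g 0.0323 t 8.6167
shift cm [-0.08 -0.02  0.42] turn [ 0.02  0.05 -0.01]
```

Contact at z=0.1052 with about 3.5 N, which fits lugs on top of a post or the thread. Now turn backward (anticlockwise, −z of the tool) with a light push.

Call:
{"name": "servo_tool", "arguments": {"plan": [[0.2,[0,0,0.1],[0,0,-3]],[0.2,[0,0,0.1],[0,0,-3]],[0.2,[0,0,0.1],[0,0,-3]],[0.2,[0,0,0.1],[0,0,-3]],[0.2,[0,0,0.1],[0,0,-3]],[0.2,[0,0,0.1],[0,0,-3]]]}}

```text
time_s: 9.12
tool_pos: [0.5323, 0.1406, 0.1029]
tool_rot: [179.9, 0.2, 82.7]
force: [-0.2, 0.1, -3.1]
grip_width: 0.0317
```

Run:
```python
from h import *
delta((.5317,.1397,.101),64)
```

```text
pos [0.5323 0.1406 0.1029] rot [1.7993e+02 1.7000e-01 8.2690e+01] j7 -35.7 F [-0.2  0.1 -3.1] M [-0.03 -0.07  0.  ] g 0.0317 t 9.1167
shift cm [-0.1  -0.04  0.19] turn [ 0.1   0.15 18.69]
```

Call:
{"name": "servo_tool", "arguments": {"plan": [[0.2,[-0.05,0,0.1],[0,0,0]],[0.2,[-0.05,0,0.1],[0,0,0]],[0.2,[0,0,0.1],[0,0,0]],[0.2,[0,0,0.1],[0,0,0]]]}}

```text
time_s: 9.45
tool_pos: [0.5325, 0.1408, 0.1014]
tool_rot: [179.9, 0.1, 82.5]
force: [-4.2, -0.7, 7.1]
grip_width: 0.0317
```

Run:
```python
from h import *
delta((.5317,.1397,.101),64)
```

```text
pos [0.5325 0.1408 0.1014] rot [1.7989e+02 1.3000e-01 8.2520e+01] j7 -35.9 F [-4.2 -0.7  7.1] M [-0.4   0.77 -0.07] g 0.0317 t 9.45
shift cm [-0.12 -0.06  0.04] turn [ 0.13  0.11 18.52]
```

It is now on the thread top (0.1014, as expected). Ease sideways and keep turning anticlockwise with a lighter push.

Call:
{"name": "servo_tool", "arguments": {"plan": [[0.2,[0,-0.1,-0.05],[0,0,-3]],[0.2,[0,0,0.06],[0,0,-3]],[0.2,[0,0,0.06],[0,0,-3]],[0.2,[0,0,0.06],[0,0,-3]],[0.2,[0,0,0.06],[0,0,-3]],[0.2,[0,0,0.06],[0,0,-3]]]}}

```text
time_s: 9.95
tool_pos: [0.5319, 0.1407, 0.1015]
tool_rot: [179.9, 0.3, 100.6]
force: [-1.8, -0.2, 3.9]
grip_width: 0.0318
```

Run:
```python
from h import *
delta((.5317,.1397,.101),101)
```

```text
pos [0.5319 0.1407 0.1015] rot [179.88   0.25 100.58] j7 -18.9 F [-1.8 -0.2  3.9] M [-0.08  0.37 -0.13] g 0.0318 t 9.95
shift cm [-0.1  -0.04  0.05] turn [ 0.11  0.25 -0.42]
```

Call:
{"name": "servo_tool", "arguments": {"plan": [[0.2,[0,-0.05,0.06],[0,0.2,-3]],[0.2,[0,0,0.06],[0,0,-3]],[0.2,[0,0,0.06],[0,0,-3]],[0.2,[0,0,0.06],[0,0,-3]],[0.2,[0,0,0.06],[0,0,-3]],[0.2,[0,0,0.06],[0,0,-3]]]}}

```text
time_s: 10.45
tool_pos: [0.5317, 0.1408, 0.1015]
tool_rot: [179.9, 0.1, 118.7]
force: [-3.0, -0.3, 4.9]
grip_width: 0.0318
```

Run:
```python
from h import *
delta((.5317,.1397,.101),119)
```

```text
pos [0.5317 0.1408 0.1015] rot [1.7992e+02 1.4000e-01 1.1872e+02] j7 -1.8 F [-3.  -0.3  4.9] M [-0.07  0.56 -0.17] g 0.0318 t 10.45
shift cm [-0.09 -0.05  0.05] turn [ 0.08  0.14 -0.28]
```

Call:
{"name": "servo_tool", "arguments": {"plan": [[0.2,[0.03,-0.06,0.05],[0,0.1,-3]],[0.2,[0,0,0.06],[0,0,-3]],[0.2,[0,0,0.06],[0,0,-3]],[0.2,[0,0,0.06],[0,0,-3]],[0.2,[0,0,0.06],[0,0,-3]]]}}

```text
time_s: 10.87
tool_pos: [0.5317, 0.141, 0.1015]
tool_rot: [179.9, 0.1, 133.8]
force: [-3.4, -0.8, 5.0]
grip_width: 0.0319
```

Run:
```python
from h import *
delta((.5317,.1397,.101),134)
```

```text
pos [0.5317 0.141  0.1015] rot [1.7991e+02 1.1000e-01 1.3381e+02] j7 12.3 F [-3.4 -0.8  5. ] M [-0.05  0.51 -0.16] g 0.0319 t 10.8667
shift cm [-0.09 -0.08  0.05] turn [ 0.09  0.11 -0.19]
```

Call:
{"name": "servo_tool", "arguments": {"plan": [[0.2,[0,-0.08,0.05],[0,0.1,-3]],[0.2,[0,0,0.06],[0,0,-3]],[0.2,[0,0,0.06],[0,0,-3]],[0.2,[0,0,0.06],[0,0,-3]],[0.2,[0,0,0.06],[0,0,-3]]]}}

```text
time_s: 11.28
tool_pos: [0.5312, 0.1411, 0.1008]
tool_rot: [179.9, 0.0, 148.9]
force: [-0.8, -0.0, 0.0]
grip_width: 0.0317
```

Run:
```python
from h import *
delta((.5317,.1397,.101),149)
```

```text
pos [0.5312 0.1411 0.1008] rot [1.7989e+02 2.0000e-02 1.4893e+02] j7 26.2 F [-0.8 -0.   0. ] M [ 0.08  0.15 -0.01] g 0.0317 t 11.2833
shift cm [-0.11 -0.1  -0.02] turn [ 0.11  0.02 -0.07]
```

The force has let go and z is falling, so this is the thread start. Go straight down without turning.

Call:
{"name": "servo_tool", "arguments": {"plan": [[0.2,[0,0,0.1],[0,0,-1]],[0.2,[0,0,0.15],[0,0,0]],[0.2,[0,0,0.15],[0,0,0]],[0.2,[0,0,0.15],[0,0,0]]]}}

```text
time_s: 11.62
tool_pos: [0.531, 0.1412, 0.0943]
tool_rot: [179.9, -0.0, 149.7]
force: [-0.5, -0.4, -1.8]
grip_width: 0.032
```

Run:
```python
from h import *
delta((.5317,.1397,.0905),149)
```

```text
pos [0.531  0.1412 0.0943] rot [ 1.7986e+02 -3.0000e-02  1.4970e+02] j7 26.6 F [-0.5 -0.4 -1.8] M [ 0.14 -0.09  0.04] g 0.032 t 11.6167
shift cm [-0.14 -0.1   0.38] turn [ 0.14 -0.03  0.7 ]
```

Dropping freely. Go on to the floor of the start, about 0.0905.

Call:
{"name": "servo_tool", "arguments": {"plan": [[0.2,[0,0,0.15],[0.1,0,0]],[0.2,[0,0,0.1],[0,0,0]],[0.2,[0,0,0.1],[0,0,0]],[0.2,[0,0,0.08],[0,0,0]],[0.2,[0,0,0.08],[0,0,0]]]}}

```text
time_s: 12.03
tool_pos: [0.5311, 0.1409, 0.0903]
tool_rot: [-179.9, -0.0, 149.5]
force: [-3.9, -1.8, 6.4]
grip_width: 0.032
```

Run:
```python
from h import *
delta((.5317,.1397,.0905),149)
```

```text
pos [0.5311 0.1409 0.0903] rot [-1.7990e+02 -1.0000e-02  1.4953e+02] j7 26.1 F [-3.9 -1.8  6.4] M [-0.06  0.64  0.03] g 0.032 t 12.0333
shift cm [-0.11 -0.07 -0.02] turn [-0.1  -0.01  0.53]
```

It dropped 11 mm (0.1015→0.0903), so it is seated in the start. Now screw forward (clockwise) with a light following push.

Call:
{"name": "servo_tool", "arguments": {"plan": [[0.2,[0,-0.05,0],[0,0,3]],[0.2,[0,0,0.03],[0,0,3]],[0.2,[0,0,0.04],[0,0,3]],[0.2,[0,0,0.04],[0,0,3]],[0.2,[0,0,0.04],[0,0,3]],[0.2,[0,0,0.04],[0,0,3]]]}}

```text
time_s: 12.53
tool_pos: [0.5296, 0.1433, 0.0904]
tool_rot: [-179.9, -0.1, 130.8]
force: [-1.9, 0.6, 3.2]
grip_width: 0.0319
```

Run:
```python
from h import *
delta((.5317,.1397,.086),131)
```

```text
pos [0.5296 0.1433 0.0904] rot [-1.7988e+02 -1.4000e-01  1.3075e+02] j7 8.7 F [-1.9  0.6  3.2] M [0.01 0.2  0.06] g 0.0319 t 12.5333
shift cm [-0.41 -0.07  0.44] turn [-0.12 -0.14 -0.25]
```

Call:
{"name": "servo_tool", "arguments": {"plan": [[0.2,[-0.08,0,0.04],[0,-0.1,3]],[0.2,[-0.08,0,0.04],[0,0,3]],[0.2,[-0.06,0,0.05],[0,0,3]],[0.2,[-0.04,0,0.05],[0,0,3]],[0.2,[-0.03,0,0.05],[0,0,3]]]}}

```text
time_s: 12.95
tool_pos: [0.5304, 0.1436, 0.0899]
tool_rot: [-179.9, -0.1, 115.1]
force: [-0.2, -0.3, 0.5]
grip_width: 0.0321
```

Run:
```python
from h import *
delta((.5313,.1408,.086),116)
```

```text
pos [0.5304 0.1436 0.0899] rot [-1.7986e+02 -8.0000e-02  1.1506e+02] j7 -5.9 F [-0.2 -0.3  0.5] M [0.06 0.09 0.06] g 0.0321 t 12.95
shift cm [-0.29 -0.04  0.39] turn [-0.13 -0.08 -0.94]
```

Call:
{"name": "servo_tool", "arguments": {"plan": [[0.2,[-0.2,0,0.04],[0,0,2]],[0.2,[-0.15,0,0.05],[0,0,3]],[0.2,[-0.05,0,0.05],[0,0,3]],[0.2,[-0.05,0,0.05],[0,0,3]]]}}

```text
time_s: 13.28
tool_pos: [0.5323, 0.1412, 0.0882]
tool_rot: [-179.9, -0.1, 103.5]
force: [-0.5, 1.3, -1.0]
grip_width: 0.0318
```

Run:
```python
from h import *
delta((.5313,.1408,.086),104)
```

```text
pos [0.5323 0.1412 0.0882] rot [-1.7992e+02 -1.4000e-01  1.0351e+02] j7 -16.4 F [-0.5  1.3 -1. ] M [ 0.38  0.04 -0.02] g 0.0318 t 13.2833
shift cm [-0.01 -0.1   0.22] turn [-0.08 -0.14 -0.49]
```

Call:
{"name": "servo_tool", "arguments": {"plan": [[0.2,[0,-0.03,0.05],[0,0,3]],[0.2,[-0.03,0,0.05],[0,0,3]],[0.2,[-0.03,0,0.05],[0,0,3]],[0.2,[-0.03,0,0.05],[0,0,3]]]}}

```text
time_s: 13.62
tool_pos: [0.5327, 0.1416, 0.0865]
tool_rot: [-180.0, -0.2, 90.9]
force: [-0.4, 0.7, -0.9]
grip_width: 0.0321
```

Run:
```python
from h import *
delta((.5313,.1408,.086),92)
```

```text
pos [0.5327 0.1416 0.0865] rot [-180.     -0.21   90.89] j7 -28.3 F [-0.4  0.7 -0.9] M [ 0.19  0.05 -0.01] g 0.0321 t 13.6167
shift cm [-0.08 -0.14  0.05] turn [-0.   -0.21 -1.11]
```

Call:
{"name": "servo_tool", "arguments": {"plan": [[0.2,[-0.03,-0.05,0.04],[0,-0.1,2.5]],[0.2,[-0.03,0,0.04],[0,0,2.5]],[0.2,[-0.03,0,0.04],[0,0,2.5]],[0.2,[-0.03,0,0.04],[0,0,2]]]}}

```text
time_s: 13.95
tool_pos: [0.5324, 0.1432, 0.0861]
tool_rot: [180.0, -0.3, 80.9]
force: [-2.5, 1.1, 1.5]
grip_width: 0.0319
```

Run:
```python
from h import *
delta((.5313,.1408,.086),80)
```

```text
pos [0.5324 0.1432 0.0861] rot [179.97  -0.25  80.93] j7 -37.8 F [-2.5  1.1  1.5] M [0.01 0.4  0.07] g 0.0319 t 13.95
shift cm [-0.25 -0.07  0.01] turn [ 0.03 -0.25  0.93]
```

Call:
{"name": "servo_tool", "arguments": {"plan": [[0.2,[-0.1,-0.05,0.04],[0,-0.2,2.5]],[0.2,[-0.06,0,0.04],[0,0,2.5]],[0.2,[-0.03,0,0.04],[0,0,2.5]]]}}

```text
time_s: 14.2
tool_pos: [0.5317, 0.1427, 0.0861]
tool_rot: [179.9, -0.0, 73.3]
force: [-0.6, -1.8, 2.0]
grip_width: 0.032
```

Run:
```python
from h import *
delta((.5313,.1408,.086),73)
```

```text
pos [0.5317 0.1427 0.0861] rot [ 1.799e+02 -5.000e-02  7.326e+01] j7 -45.2 F [-0.6 -1.8  2. ] M [-0.55  0.28  0.9 ] g 0.032 t 14.2
shift cm [-0.19  0.02  0.01] turn [ 0.1  -0.05  0.26]
```

z has stayed at 0.0861 over the last 8°, the expected height for home. The turning moment rose to 0.9 N m, so the hard stop is being reached. A look before letting go.

Run:
```python
from h import *
b,R,t=cam("side")
cv2.imwrite("pics/c4.png",cv2.resize(b["image"][205:265,246:306],(600,600),interpolation=cv2.INTER_CUBIC))
delta((.5313,.1408,.086),73)
```

```text
pos [0.5317 0.1426 0.0861] rot [ 1.7989e+02 -3.0000e-02  7.3170e+01] j7 -45.3 F [-2.4 -1.7  2.6] M [-0.33  0.32  0.74] g 0.0318 t 14.25
shift cm [-0.18  0.02  0.01] turn [ 0.11 -0.03  0.17]
```

View pics/c4.png

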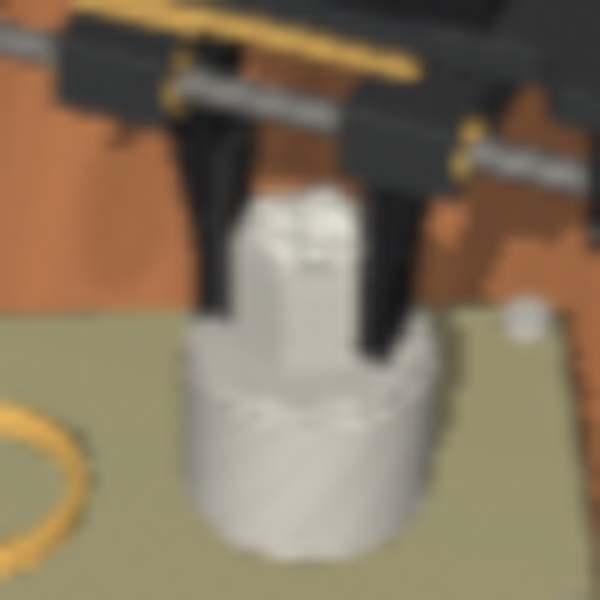

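The flange lies flush on the rim all round, its front edge at about (310,410) with no gap. Relieve the sideways load, open gradually, then lift straight away.

Call:
{"name": "servo_tool", "arguments": {"plan": [[0.2,[0,0,0],[0,0,0]],[0.4,[0,0,0],[0,0,0]],[0.55,[0,0,0],[0,0,0]],[0.7,[0,0,0],[0,0,0]],[0.7,[0,0,0],[0,0,0]],[0.7,[0,0,0],[0,0,0]],[0.7,[0,0,-0.5],[0,0,0]],[0.7,[0,0,-1],[0,0,0]],[0.7,[0,0,-2],[0,0,0]],[0.7,[0,0,-3],[0,0,0]],[0.7,[0,0,-3],[0,0,0]],[0.7,[0,0,-2],[0,0,0]],[0.7,[0,0,0],[0,0,0]]]}}

```text
time_s: 15.33
tool_pos: [0.5317, 0.1431, 0.2095]
tool_rot: [179.9, -0.2, 73.3]
force: [-0.1, 1.2, 0.5]
grip_width: 0.0607
```

Call:
{"name": "servo_tool", "arguments": {"plan": [[0.7,[-3,0,0],[0,0,0]],[0.7,[-3.5,0,0],[0,0,0]],[0.7,[-3.5,0,0],[0,0,0]],[0.7,[-3.5,0,0],[0,0,0]],[0.7,[-3,0,0],[0,0,0]],[0.7,[-2,0,0],[0,0,0]],[0.7,[0,0,0],[0,0,0]],[0.7,[0,0,0],[0,0,0]]]}}

```text
time_s: 16.0
tool_pos: [0.4775, -0.0378, 0.2128]
tool_rot: [179.4, -0.5, 73.7]
force: [0.2, 0.3, -0.1]
grip_width: 0.0609
```

Run:
```python
from h import *
delta((.5313,.1408,.086),73)
b,R,t=cam("side");c,Rt,tt=cam("top")
f=lambda im,x,y,w,h:cv2.resize(im[y:y+h,x:x+w],(400,400),interpolation=cv2.INTER_CUBIC)
cv2.imwrite("pics/c5.png",np.hstack([f(b["image"],210,150,110,110),f(c["image"],185,160,90,90)]))
hsv=cv2.cvtColor(c["image"],cv2.COLOR_BGR2HSV);m=(hsv[...,1]<60).astype(np.uint8)*255
```

```text
pos [ 0.4775 -0.0378  0.2128] rot [179.41  -0.47  73.66] j7 -13.3 F [ 0.2  0.3 -0.1] M [-0.   -0.06 -0.01] g 0.0609 t 16.0
shift cm [18.55  0.   12.83] turn [ 0.59 -0.47  0.65]
```

View pics/c5.png

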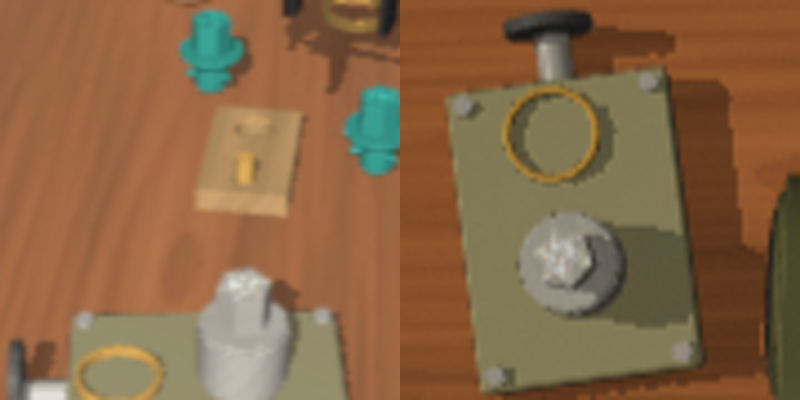

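The plug sits down and centred on the neck: (570,263) in the top crop, flange flush in the side crop. The dowel, bangle and turquoise ones are undisturbed, and the gripper is clear. Hand in.

```bash
python3 -c "
from h import *
print(env.sign_off())"
```

```text
the job is handed in; nothing more can be done
None
```

The steel plug is fitted on the filler neck with its flange down, and the job is handed in after 16 s of robot time.

- **Grasp:** I took the plug across its flats (32.0 mm grip) and lifted it straight up. The first contact at the neck was on a stop post.
- **Finding the start:** I turned it about 85° anticlockwise under roughly 5–10 N of contact. It then dropped 11 mm (TCP height 0.1015 to 0.0903 m).
- **Screwing home:** I turned it about 76° clockwise. The height settled at 0.0861 m, against 0.086 m expected for home, and stayed there over the last 8°. The turning moment rose to 0.9 N m, which I took as the hard stop, and I turned no further.

**Last checks:** The pictures show the flange flush and centred on the rim, with the dowel, bangle and turquoise look-alikes where they were. I did not look again at the oil bottle or the jar; the arm kept well clear of the bottle and passed above the jar's height. The gripper is clear and reads about zero force.

**Disagreement:** While screwing, the tool drifted up to about 3 mm sideways from the axis. I steered it back, and the readings I took during the drift showed side forces of at most about 3 N.

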